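Match a hinge leaf on the magnetic chuck and hold it for the pin

TASK

Throw the steel toggle of the yellow magnetic chuck block fully over to its far stop, so that the magnet grips the flat jamb leaf lying on it. Then pick up the loose angle leaf by its upstanding flange and bring its middle knuckle into the gap between the jamb leaf's two knuckles so that all the pin holes are in one line, without forcing it against the jamb leaf or disturbing the other tools. Finish while still holding it there, still, carried by the gripper alone and not leaning on the jamb leaf, so that a mate can slip the 10 mm hinge pin through.

Things in the scene. Friction and masses are not known exactly. Their poses are not given: they have to be found in the camera images.
- plate: Dark cast-iron surface plate, 500 x 750 x 70 mm (x, y, z), fixed. Origin at the centre of its underside; its flat top, on which all else stands, is 70 mm above the origin.
- chuck: Yellow magnetic chuck block with a ground striped top face, 90 x 150 x 60 mm (x, y, z), fixed on the surface plate. Origin at the centre of its underside. The jamb leaf lies on its top, square to it within 0.06 rad, with the knuckles overhanging its -x side; the toggle is on its +y end.
- toggle (a joint): The chuck's magnet toggle, rad: 0 = off, leaning 0.6 rad from upright to the chuck's -x; 1.2 = on, at the far stop, leaning 0.6 rad to +x. It starts within 0.2 of off and stays where it is left: stiff, about 4 N at the knob all the way. Its pivot, parallel to the chuck's y, is at (0, 91, 34) mm in the chuck's frame.
- toggle_tip (a point): Centre of the 24 mm ball knob at the end of the toggle's 14 mm round steel arm, 85 mm from the pivot; about 104 mm above the surface plate at either end of the stroke and 119 mm when upright.
- jamb_bore (a point): Jamb leaf, flat on the chuck's top, does not shift: middle of the gap between its two knuckles, on the pin-hole axis, which runs along y; z is up, +x points to its plate. Knuckles: 24 mm outside, 14 mm hole, 28 mm long, gap 30 mm. Plate 10 mm thick, 90 mm along y, x = 16 to 76 mm, underside 12 mm below this point on the chuck's top. The axis overhangs the chuck's -x side by about 20 mm.
- leaf_flange (a point): The loose angle leaf (0.37 to 0.58 kg), steel, standing on the surface plate: this point is the centre of its upstanding flange, 10 mm thick along x, 64 mm wide along y and 64 mm high, 32 mm above the underside. The knuckle is on its +x side; z is up.
- leaf_bore (a point): The same angle leaf: middle of the hole in its knuckle, 41 mm from the flange's centre along +x and 20 mm lower. The hole runs along y. Knuckle: 24 mm outside, 14 mm hole, 24 mm long. Foot 8 mm thick, 64 mm wide from x = -16 to -46 mm, 24 mm wide next to the knuckle. Upright, with both leaves' x axes alike, it goes down from above into the gap with 3 mm to spare on each side.
- wear_plate: Ground steel wear plate, 60 x 100 x 12 mm, lying flat; a bystander. Origin at the centre of its underside.
- edge_finder: Brass-bodied edge finder standing upright, 20 mm across, 78 mm high; a bystander. Origin at the centre of its underside.
- pin_vise: Blue anodised pin vise lying along its x, 89 mm long, 12 mm thick; a bystander. Origin below its middle.
- protractor: Chrome protractor head lying flat, about 80 x 110 x 24 mm; a bystander. Origin at the centre of the underside of its round turret.
Not all that is in view belongs to the job. Of the things shaped like the part that bears leaf_flange, the bare steel one is meant.

How it is judged (in metres and radians):
On the way, in this order (a step that is already met when the one before it is completed fails the run):
1. the toggle is thrown fully over (at least 1.1 of 1.2 rad) while the angle leaf still stands apart (value of joint toggle above 1.1 rad and distance between leaf_bore and jamb_bore above 0.05 m), for 0.2 s.
2. the angle leaf is lifted clear of the surface plate in the gripper (height (world z) of leaf_bore above 0.1 m and contact force between the fingers and leaf above 2 N), for 0.2 s.
At the end, for the whole second after the job is handed in: Toggle at 1.1 rad or more; leaf_bore within 3.5 mm of jamb_bore, holes parallel within 0.07 rad; the gripper holds the angle leaf at rest, with under 4 N on the jamb leaf and none on chuck or plate, and the gripper itself does not press on the jamb leaf (value of joint toggle above 1.1 rad and distance between leaf_bore and jamb_bore below 0.0035 m and angle between the y axis of leaf_bore and the y axis of jamb_bore, either way round below 0.07 rad and contact force between the fingers and leaf above 2 N and contact force between leaf and jamb below 4 N and contact force between leaf and chuck below 0.3 N and contact force between leaf and plate below 0.3 N and contact force between each of the arm, the fingers and jamb below 1 N and linear speed of leaf below 0.02 m/s); the arm keeps its last pose, push and grip.
It fails at once if the angle leaf is forced against the jamb leaf (over 30 N) (contact force between leaf and jamb above 30 N).
It fails at once if a bystander is moved by more than 15 mm or knocked over (distance of any of wear_plate, edge_finder, pin_vise, protractor from where it was at the start of the episode above 0.015 m or angle between edge_finder's own z axis and vertical above 0.5 rad).
It also fails if it takes over 51 s, if anything falls off the work surface, if the arm or the gripper's body presses on something with over 40 N, if the wrist force passes 120 N, or if a joint passes its speed limit or range.

ROBOT

A 7-joint arm with a two-finger parallel gripper is mounted at the origin on the work surface. World frame = base frame: x ahead of the robot, y to its left, z up, the work surface at z = 0. Lengths are in m, angles in degrees, forces in N, time in s.
With the tool pointing down it reaches from about 0.425 to 1.025 m from the base axis. Payload 9.4 kg.
Tool frame: the origin (TCP) lies between the finger pads; the fingertips stand 25 mm ahead of it and the grasp point (between the pads) lies 6 mm ahead of it; z points along the fingers, y is the line along which they close (so a half turn about z gives the same grasp; the last joint's range is limited). The gripper opens to 93 mm and grips with 3 to 60 N. Pads are 15 mm wide; open, the fingers measure 128 mm over their backs; the gripper's body (75 mm by 188 mm) begins 65 mm behind the grasp point.
Start: joints at [72.439, 34.337, -0.143, 91.639, 0.103, 54.024, -4.572], TCP at [0.165, -0.706, 0.244] pointing down, gripper open.
Joint ranges: [-147.43, 147.43], [-19.82, 112.94], [-74.19, 73.91], [6.32, 146.72], [-59.91, 239.91], [6.04, 106.73], [-150.56, 150.56]. Speed limits (degrees/s): [127.2, 127.2, 172.46, 172.46, 180, 180, 180].

INTERFACE

Orientations are given as a 3x3 rotation matrix whose columns are the frame's x, y, z axes.
In Python, from station import monitor, imaging, ticket gives the robot as it stands.
- The arm moves only by the tool arm_command, never from a script. Its argument "plan" is a list of rows, each an object of numbers: "x", "y", "z": the shift along the tool's x, y, z in m; "turn": the turn about the tool's z in rad; "claw": the closure, from 0 (fully open) to 1 (shut). A call has 1 to 12 rows; each row shifts and turns the commanded pose from where the row before left it, along the tool's axes as they then stand; what a row does not reach is not made up. A row lasts 1/12 s, in which the tool goes at most 41.7 mm and 7.16 degrees, less where a joint would pass 70% of its speed; a pose out of reach is approached as far as the arm can. A call with a gripper value outside its range is refused whole. The fingers move at their own pace and stop on an object; "squeeze" is the grip in N (left out, the last holds). Time passes only in rows, so rows that do not move let the fingers close. It gives the time, the measured TCP pose, the force, the opening and the grip force at its end, in the units of the state.
- monitor.observe(): the state, without advancing time (a new reading comes with each control period).
- imaging.snapshot(name): name is "scene" or "top" or "wrist"; returns the picture (420x560x3 uint8, red, green, blue); there is no depth.
- imaging.camera_params(name): a dict with "K" (3x3 intrinsics, pixels), "T" (4x4, takes a point from camera to world coordinates). Camera axes: x right, y down, z forward; pixel columns grow to the right and rows downward; lengths in m; the calibration is good to about 2 mm. A picture is of the moment at which its call begins: read the wrist's pose just before it. camera_params takes no time and is no camera call; for the wrist camera it gives the pose at the moment of the call.
- ticket.finish_job(): hands the job in; it is judged then, once.
The state is a dict: "clock": time; "joint_positions": joint angles; "joint_velocities": joint speeds; "effort": joint torques, N m; "tcp_pos": TCP position; "orientation": TCP orientation; "force": force on the tool from outside, world axes, zero at the start; "moment": the same for the moment, N m; "gripper_width": finger opening in m; "finger_force": force on a finger pad.
Only numpy, scipy, OpenCV 4.12 (cv2) and the standard library are available. Lean on these libraries where they do the work, as an engineer would, in place of code of your own. Each camera call takes 0.05 s, during which the arm holds its last target. There are 200 camera calls.

## Working session

There is one attempt and no reset: what is moved stays moved. The work goes in short steps, Python scripts to look and compute and a tool call to move; the robot and the scene stay as the last step left them, time stands still between calls to the robot, and variables do not carry over. Pictures are saved under pics/ and viewed, at most 10 in all, crops included, and the job is handed in when it is done.

Besides the shell and the picture viewer there is one more tool, called after "Emit:" in YAML: its name, and indented under it one key for each argument. arm_command: Moves the arm, as the interface text tells. Its arguments: {"type":"object","properties":{"plan":{"type":"array"},"squeeze":{"type":"number"}},"required":["plan"]}

```bash
mkdir -p pics; ls
cat > h.py <<'E'
import numpy as np, cv2
from station import monitor, imaging, ticket
def shot(n,f):
    im=imaging.snapshot(n); cv2.imwrite('pics/'+f,im[:,:,::-1]); return im
def P(n):
    c=imaging.camera_params(n); return np.array(c["K"]),np.array(c["T"])
def ray(n,uv,cp=None):
    K,T=cp or P(n); d=T[:3,:3]@np.linalg.solve(K,[uv[0],uv[1],1.]); return T[:3,3],d/np.linalg.norm(d)
def onz(n,uv,z,cp=None):
    o,d=ray(n,uv,cp); return o+d*(z-o[2])/d[2]
def tri(rs):
    A=sum(np.eye(3)-np.outer(d,d) for o,d in rs); b=sum((np.eye(3)-np.outer(d,d))@o for o,d in rs)
    p=np.linalg.solve(A,b); return p,[np.linalg.norm(np.cross(p-o,d))*1000 for o,d in rs]
def proj(n,p,cp=None):
    K,T=cp or P(n); q=K@(T[:3,:3].T@(np.array(p)-T[:3,3])); return q[:2]/q[2]
E
python3 - <<'E'
from h import *
np.set_printoptions(precision=4,suppress=True)
s=monitor.observe(); print(s)
a=shot('scene','scene0.png'); b=shot('top','top0.png'); shot('wrist','wrist0.png')
for n in('scene','top','wrist'): print(n,*P(n))
cv2.imwrite('pics/st.png',cv2.resize(a,(800,600),interpolation=cv2.INTER_CUBIC)[:,:,::-1])
cv2.imwrite('pics/tt.png',cv2.resize(b,(800,600),interpolation=cv2.INTER_CUBIC)[:,:,::-1])
E
```

```text
pics
{'clock': 0.0, 'joint_positions': array([72.4395, 34.3847, -0.1454, 91.6799,  0.1041, 54.0254, -4.573 ]), 'joint_velocities': array([ 0.0749,  0.0132,  0.0699, -0.0299,  0.062 , -0.119 ,  0.0544]), 'effort': array([ -0.0012, -76.5086,   1.4971, -25.2362,  -0.0523,   0.0168,
         0.0002]), 'tcp_pos': array([ 0.165 , -0.7055,  0.2428]), 'orientation': array([[ 0.9737,  0.2278, -0.0005],
       [ 0.2278, -0.9737,  0.0015],
       [-0.0002, -0.0016, -1.    ]]), 'force': array([ 0.0005, -0.4758, -0.1166]), 'moment': array([ 0.0209, -0.0308, -0.0192]), 'finger_force': 0.0, 'gripper_width': 0.09271018563786344}
scene [[423.8232   0.     276.6409]
 [  0.     423.8232 207.7216]
 [  0.       0.       1.    ]] [[-0.1204  0.7312 -0.6714  1.2025]
 [ 0.9927  0.0962 -0.0732 -0.0328]
 [ 0.011  -0.6753 -0.7375  0.8073]
 [ 0.      0.      0.      1.    ]]
top [[508.5211   0.     274.2814]
 [  0.     508.5211 205.3198]
 [  0.       0.       1.    ]] [[ 0.026  -0.9806  0.1945  0.3558]
 [-0.9996 -0.0274 -0.0047 -0.0916]
 [ 0.0099 -0.1943 -0.9809  1.2976]
 [ 0.      0.      0.      1.    ]]
wrist [[309.7008   0.     271.3029]
 [  0.     309.7008 205.3261]
 [  0.       0.       1.    ]] [[ 0.2269 -0.9309 -0.2864  0.245 ]
 [-0.9739 -0.2175 -0.0648 -0.6868]
 [-0.0019  0.2936 -0.9559  0.3838]
 [ 0.      0.      0.      1.    ]]
```

View pics/st.png

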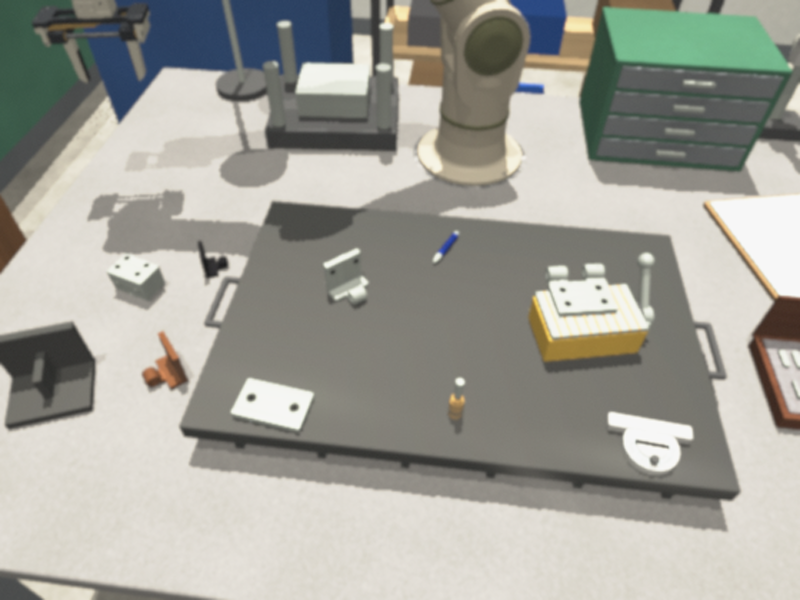

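View pics/tt.png

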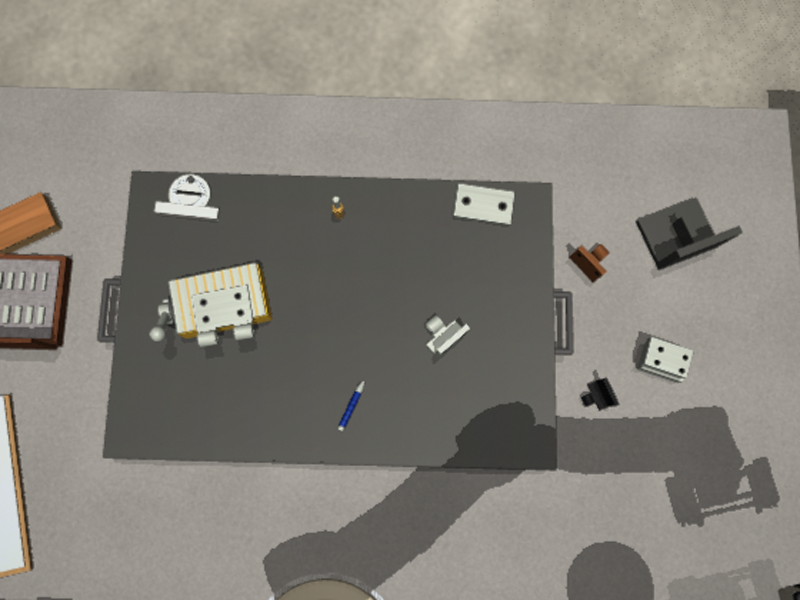

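Run:
```python
from h import *
a=cv2.imread('pics/scene0.png'); b=cv2.imread('pics/top0.png')
def c(im,x,y,w): return cv2.resize(im[y:y+w*3//4,x:x+w],(400,300),interpolation=cv2.INTER_CUBIC)
m=np.vstack([np.hstack([c(a,218,165,60),c(a,364,165,100)]),np.hstack([c(b,285,210,60),c(b,98,178,100)])])
cv2.imwrite('pics/m1.png',m)
```

```text
(no output)
```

View pics/m1.png

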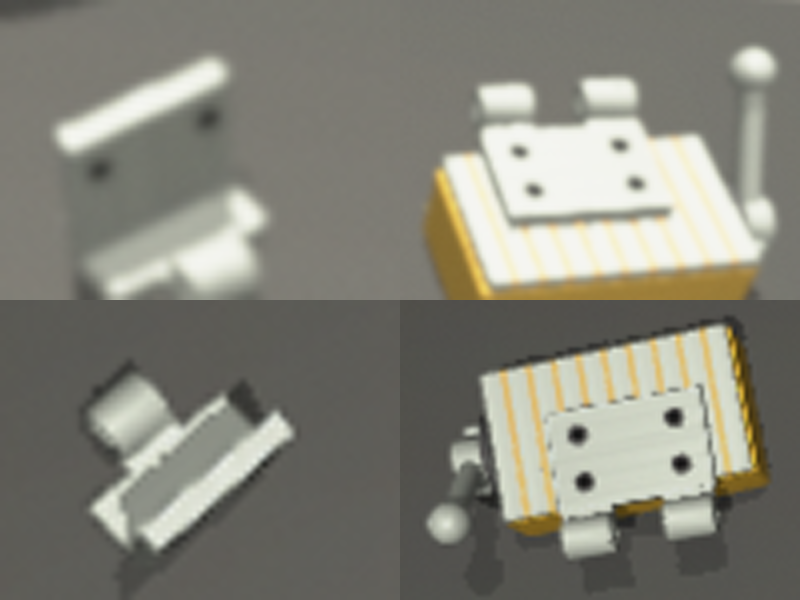

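Run:
```python
from h import *
np.set_printoptions(precision=4,suppress=True)
q=lambda m,s,x0,y0,ox,oy:((m[0]-x0+.5)*s-.5+ox,(m[1]-y0+.5)*s-.5+oy)
SL=lambda *m:ray('scene',q(m,.15,0,0,218,165)); SC=lambda *m:ray('scene',q(m,.25,400,0,364,165))
TL=lambda *m:ray('top',q(m,.15,0,300,285,210)); TC=lambda *m:ray('top',q(m,.25,400,300,98,178))
def z(r,h): o,d=r; return o+d*(h-o[2])/d[2]
for n,a,b in [('flA',SL(222,70),TL(287,425)),('flB',SL(67,138),TL(149,541)),('flmid',SL(143,103),TL(218,481)),('knob',SC(753,67),TC(449,523)),
 ('h1',SC(619,146),TC(585,481)),('h2',SC(519,152),TC(682,463)),('h3',SC(637,183),TC(577,435)),('h4',SC(534,190),TC(674,417)),
 ('pc+y',SC(670,210),TC(546,413)),('pc-y',SC(513,218),TC(701,388))]: print(n,*tri([a,b]))
for n,r,h in [('flA',TL(287,425),.134),('flB',TL(149,541),.134),('chuckcorner +y+x',TC(482,375),.13),('+y-x',TC(508,522),.13),('-y+x',TC(726,323),.13),('-y-x',TC(754,470),.13),
 ('kn+y',TC(588,528),.16),('kn-y',TC(690,508),.16),('knuckle leaf top',TL(133,412),.104)]: print(n,z(r,h))
```

```text
flA [ 0.5282 -0.1916  0.1664] [np.float64(26.69769736492962), np.float64(26.69769736492952)]
flB [ 0.5025 -0.2014  0.1027] [np.float64(24.876909496504748), np.float64(24.876909496504855)]
flmid [ 0.5153 -0.1968  0.1339] [np.float64(1.4205839732470271), np.float64(1.4205839732470436)]
knob [0.5047 0.267  0.178 ] [np.float64(1.7387159693252856), np.float64(1.738715969325367)]
h1 [0.536  0.2029 0.1403] [np.float64(1.4259650751607775), np.float64(1.4259650751607587)]
h2 [0.5479 0.1482 0.1406] [np.float64(1.6602758013824124), np.float64(1.6602758013823333)]
h3 [0.5627 0.2095 0.1406] [np.float64(1.4530222952954641), np.float64(1.4530222952955272)]
h4 [0.5748 0.1545 0.1404] [np.float64(1.5300272743346692), np.float64(1.5300272743346484)]
pc+y [0.5757 0.228  0.1363] [np.float64(0.09422182890289683), np.float64(0.09422182890289746)]
pc-y [0.5932 0.1419 0.1369] [np.float64(2.697951465805519), np.float64(2.697951465805503)]
flA [ 0.5358 -0.222   0.134 ]
flB [ 0.494  -0.1746  0.134 ]
chuckcorner +y+x [0.5985 0.269  0.13  ]
+y-x [0.5123 0.2466 0.13  ]
-y+x [0.6338 0.1284 0.13  ]
-y-x [0.5466 0.1067 0.13  ]
kn+y [0.5061 0.1928 0.16  ]
kn-y [0.519  0.1363 0.16  ]
knuckle leaf top [ 0.5436 -0.1704  0.104 ]
```

Candidates of the angle-leaf shape in the zoomed top view are copper (588,260), black (600,390) and bare steel (445,333). The bare steel one is meant: it stands on the plate, and the crop shows its flange, foot and knuckle. The measured heights also fit (flange top 0.134, knob 0.178, jamb plate top 0.140). Next I move in over the leaf.

Emit:
arm_command:
  plan:
    - {"x": 0.028, "y": -0.028, "z": -0.004, "claw": 0}
    - {"x": 0.028, "y": -0.028, "z": -0.004, "claw": 0}
    - {"x": 0.028, "y": -0.028, "z": -0.004, "claw": 0}
    - {"x": 0.028, "y": -0.028, "z": -0.004, "claw": 0}
    - {"x": 0.028, "y": -0.028, "z": -0.004, "claw": 0}
    - {"x": 0.028, "y": -0.028, "z": -0.004, "claw": 0}
    - {"x": 0.028, "y": -0.028, "z": -0.004, "claw": 0}
    - {"x": 0.028, "y": -0.028, "z": -0.004, "claw": 0}
    - {"x": 0.028, "y": -0.028, "z": -0.004, "claw": 0}
    - {"x": 0.028, "y": -0.028, "z": -0.004, "claw": 0}
    - {"x": 0.02, "y": -0.03, "z": 0, "claw": 0}
    - {"x": 0, "y": -0.03, "z": 0, "claw": 0}

```text
validation failed for argument at $.pl...
```

```bash
cat >> h.py <<'E'
np.set_printoptions(precision=4,suppress=True)
def st():
    s=monitor.observe(); R=s['orientation']; print('t%.2f'%s['clock'],s['tcp_pos'],'head %.2f'%np.degrees(np.arctan2(R[1,0],R[0,0])),'tz',R[:,2],'F',s['force'],'w %.4f ff %.1f'%(s['gripper_width'],s['finger_force']),'j',s['joint_positions']); return s
def to(p,head=None):
    s=st(); d=s['orientation'].T@(np.array(p)-s['tcp_pos']); R=s['orientation']
    print('tool delta',d, 'turn', None if head is None else (np.degrees(np.arctan2(R[1,0],R[0,0]))-head+180)%360-180)
E
python3 - <<'E'
from h import *
st(); cp=P('wrist'); im=shot('wrist','w1.png'); st()
np.savez('w1.npz',K=cp[0],T=cp[1])
print(proj('wrist',[.515,-.197,.134],cp))
to([.4654,.2547,.25],14)
E
```

```text
t0.15 [ 0.1651 -0.7056  0.243 ] head 13.17 tz [-0.0004  0.0011 -1.    ] F [-1.082   0.5441 -0.6177] w 0.0930 ff 0.0 j [72.4391 34.376  -0.1458 91.6667  0.1037 54.0251 -4.5739]
t0.20 [ 0.165  -0.7057  0.2431] head 13.17 tz [-0.0003  0.0008 -1.    ] F [ 0.2075 -0.5074  0.3857] w 0.0931 ff 0.0 j [72.44   34.3683 -0.1431 91.6618  0.1041 54.0215 -4.5724]
[-720.5433 -824.3671]
t0.20 [ 0.165  -0.7057  0.2431] head 13.17 tz [-0.0003  0.0008 -1.    ] F [ 0.2075 -0.5074  0.3857] w 0.0931 ff 0.0 j [72.44   34.3683 -0.1431 91.6618  0.1041 54.0215 -4.5724]
tool delta [ 0.5112 -0.8668 -0.0062] turn -0.8330680613241839
```

Emit:
arm_command:
  plan:
    - {"x": 0.028, "y": -0.028, "z": -0.004, "turn": 0, "claw": 0}
    - {"x": 0.028, "y": -0.028, "z": -0.004, "turn": 0, "claw": 0}
    - {"x": 0.028, "y": -0.028, "z": -0.004, "turn": 0, "claw": 0}
    - {"x": 0.028, "y": -0.028, "z": -0.004, "turn": 0, "claw": 0}
    - {"x": 0.028, "y": -0.028, "z": -0.004, "turn": 0, "claw": 0}
    - {"x": 0.028, "y": -0.028, "z": -0.004, "turn": 0, "claw": 0}
    - {"x": 0.028, "y": -0.028, "z": -0.004, "turn": 0, "claw": 0}
    - {"x": 0.028, "y": -0.028, "z": -0.004, "turn": 0, "claw": 0}
    - {"x": 0.028, "y": -0.028, "z": -0.004, "turn": 0, "claw": 0}
    - {"x": 0.028, "y": -0.028, "z": -0.004, "turn": 0, "claw": 0}
    - {"x": 0.02, "y": -0.03, "z": 0, "turn": 0, "claw": 0}
    - {"x": 0, "y": -0.03, "z": 0, "turn": 0, "claw": 0}

```text
clock: 1.2
tcp_pos: [0.3836, -0.3038, 0.2839]
orientation: [[0.973, 0.232, 0.003], [0.232, -0.973, -0.0], [0.003, 0.001, -1.0]]
force: [-0.4, -0.1, -0.2]
gripper_width: 0.0932
finger_force: 0.0
```

Run:
```python
from h import *
st(); cp=P('wrist'); im=shot('wrist','w1.png')
np.savez('w1.npz',K=cp[0],T=cp[1])
print(proj('wrist',[.515,-.197,.134],cp))
to([.4654,.2547,.25],14)
```

```text
t1.20 [ 0.3836 -0.3038  0.2839] head 13.42 tz [ 0.0027 -0.0002 -1.    ] F [-0.4025 -0.1183 -0.1698] w 0.0932 ff 0.0 j [ 35.4151  15.3072  -4.5717 119.0335   1.5865  45.5777 -46.6852]
[183.4284  22.2455]
t1.25 [ 0.3799 -0.2989  0.2834] head 13.55 tz [-0.0011  0.0032 -1.    ] F [-3.076   6.5558 -0.7875] w 0.0929 ff 0.0 j [ 35.3157  15.029   -4.7283 119.5525   1.5415  45.6255 -46.785 ]
tool delta [ 0.2128 -0.518   0.0351] turn -0.452135115170023
```

Emit:
arm_command:
  plan:
    - {"x": 0.029, "y": -0.029, "z": 0, "turn": 0, "claw": 1}
    - {"x": 0.029, "y": -0.029, "z": 0, "turn": 0, "claw": 1}
    - {"x": 0.029, "y": -0.029, "z": 0, "turn": 0, "claw": 1}
    - {"x": 0.029, "y": -0.029, "z": 0, "turn": 0, "claw": 1}
    - {"x": 0.029, "y": -0.029, "z": 0, "turn": 0, "claw": 1}
    - {"x": 0.029, "y": -0.029, "z": 0, "turn": 0, "claw": 1}
    - {"x": 0.029, "y": -0.029, "z": 0, "turn": 0, "claw": 1}
    - {"x": 0, "y": -0.04, "z": 0, "turn": 0, "claw": 1}
    - {"x": 0, "y": -0.04, "z": 0, "turn": 0, "claw": 1}
    - {"x": 0, "y": -0.04, "z": 0, "turn": 0, "claw": 1}
    - {"x": 0, "y": -0.04, "z": 0, "turn": 0, "claw": 1}
    - {"x": 0, "y": -0.03, "z": 0, "turn": 0, "claw": 1}

```text
clock: 2.25
tcp_pos: [0.4869, 0.1252, 0.2837]
orientation: [[0.973, 0.23, -0.0], [0.23, -0.973, 0.001], [0.0, -0.001, -1.0]]
force: [0.4, 0.2, -0.6]
gripper_width: 0.0177
finger_force: 0.0
```

Emit:
arm_command:
  plan:
    - {"x": 0, "y": 0, "z": 0, "turn": 0, "claw": 1}
    - {"x": 0, "y": 0, "z": 0, "turn": 0, "claw": 1}

```text
clock: 2.42
tcp_pos: [0.4875, 0.1237, 0.2836]
orientation: [[0.973, 0.231, -0.0], [0.231, -0.973, 0.0], [-0.0, -0.0, -1.0]]
force: [-0.2, 0.1, 0.8]
gripper_width: 0.0044
finger_force: 0.0
```

Run:
```python
from h import *
cp=P('wrist'); im=shot('wrist','w2.png')
np.savez('w2.npz',K=cp[0],T=cp[1])
for p in ([.5047,.267,.178],[.536,.2029,.14],[.5105,.169,.142]): print(proj('wrist',p,cp))
to([.4654,.2547,.185],14)
cv2.imwrite('pics/w2b.png',cv2.resize(cv2.imread('pics/w2.png'),(800,600),interpolation=cv2.INTER_CUBIC))
```

```text
[100.8488 153.0826]
[198.219  129.8226]
[229.6933 166.4469]
t2.47 [0.4879 0.1221 0.2835] head 13.22 tz [-0.0001 -0.0005 -1.    ] F [ 0.1258 -0.294   0.9542] w 0.0018 ff 0.0 j [ -10.1212   16.807   -13.288   117.0316    5.2696   46.7273 -103.2569]
tool delta [ 0.0084 -0.1343  0.0985] turn -0.7775797017925754
```

View pics/w2b.png

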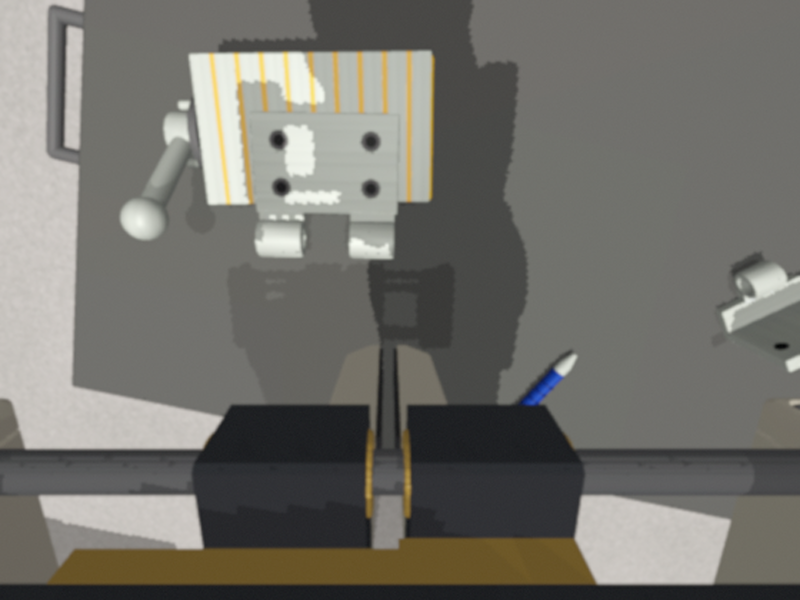

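Emit:
arm_command:
  plan:
    - {"x": 0.004, "y": -0.034, "z": 0, "turn": 0, "claw": 1}
    - {"x": 0.004, "y": -0.034, "z": 0, "turn": 0, "claw": 1}
    - {"x": 0, "y": -0.034, "z": 0, "turn": 0, "claw": 1}
    - {"x": 0, "y": -0.033, "z": 0, "turn": 0, "claw": 1}
    - {"x": 0, "y": 0, "z": 0.03, "turn": 0, "claw": 1}
    - {"x": 0, "y": 0, "z": 0.03, "turn": 0, "claw": 1}
    - {"x": 0, "y": 0, "z": 0.03, "turn": 0, "claw": 1}
    - {"x": 0, "y": 0, "z": 0.01, "turn": 0, "claw": 1}
    - {"x": 0, "y": 0, "z": 0, "turn": 0, "claw": 1}
    - {"x": 0, "y": 0, "z": 0, "turn": 0, "claw": 1}

```text
clock: 3.3
tcp_pos: [0.4657, 0.2547, 0.1839]
orientation: [[0.974, 0.226, -0.0], [0.226, -0.974, -0.001], [-0.001, 0.001, -1.0]]
force: [-0.1, 0.2, 0.2]
gripper_width: 0.0004
finger_force: 0.0
```

Run:
```python
from h import *
w=np.load('w2.npz'); cp=(w['K'],w['T'])
s=.7
H={}
for n,m,h in [('h1',(281,187),.14),('h2',(371,188),.14),('h3',(278,140),.14),('h4',(371,141),.14),('k+y',(280,237),.15),('k-y',(372,239),.15),('gap',(327,238),.142),('knob',(143,218),.176),('tp',(172,128),.104)]:
    H[n]=onz('wrist',(m[0]*s,m[1]*s),h,cp); print(n,H[n])
c=(H['h1']+H['h2']+H['h3']+H['h4'])/4
d=H['h2']-H['h1']+H['h4']-H['h3']; print('ctr',c,'xhead',np.degrees(np.arctan2(d[1],d[0]))+90)
to([.4654,.2547,.185],14)
```

```text
h1 [0.5348 0.2041 0.14  ]
h2 [0.5472 0.1491 0.14  ]
h3 [0.5619 0.2103 0.14  ]
h4 [0.5743 0.1552 0.14  ]
k+y [0.5057 0.1976 0.15  ]
k-y [0.5177 0.1414 0.15  ]
gap [0.5102 0.1697 0.142 ]
knob [0.5044 0.2686 0.176 ]
tp [0.5522 0.2903 0.104 ]
ctr [0.5545 0.1797 0.14  ] xhead 12.721088990871067
t3.30 [0.4657 0.2547 0.1839] head 13.07 tz [-0.0005 -0.0007 -1.    ] F [-0.1236  0.1697  0.2373] w 0.0004 ff 0.0 j [ -25.1134   26.3427  -13.4082  119.7533   10.3567   35.0157 -122.6197]
tool delta [-0.0003 -0.0001 -0.0011] turn -0.9302114768661625
```

Emit:
arm_command:
  plan:
    - {"x": 0.01, "y": 0, "z": 0, "turn": 0, "claw": 1}
    - {"x": 0.01, "y": 0, "z": 0, "turn": 0, "claw": 1}
    - {"x": 0.008, "y": 0, "z": 0, "turn": 0, "claw": 1}
    - {"x": 0.008, "y": 0, "z": 0, "turn": 0, "claw": 1}
    - {"x": 0.008, "y": 0, "z": 0, "turn": 0, "claw": 1}
    - {"x": 0.008, "y": 0, "z": 0, "turn": 0, "claw": 1}
    - {"x": 0.008, "y": 0, "z": 0, "turn": 0, "claw": 1}
    - {"x": 0.008, "y": 0, "z": 0, "turn": 0, "claw": 1}
    - {"x": 0.008, "y": 0, "z": 0, "turn": 0, "claw": 1}
    - {"x": 0.008, "y": 0, "z": 0, "turn": 0, "claw": 1}
    - {"x": 0, "y": 0, "z": 0, "turn": 0, "claw": 1}
    - {"x": 0, "y": 0, "z": 0, "turn": 0, "claw": 1}

```text
clock: 4.3
tcp_pos: [0.548, 0.275, 0.1839]
orientation: [[0.974, 0.227, 0.002], [0.227, -0.974, 0.001], [0.002, -0.0, -1.0]]
force: [-0.1, -0.2, 0.9]
gripper_width: 0.0008
finger_force: 0.0
```

Emit:
arm_command:
  plan:
    - {"x": 0.006, "y": 0, "z": 0, "turn": 0, "claw": 1}
    - {"x": 0.006, "y": 0, "z": 0, "turn": 0, "claw": 1}
    - {"x": 0.004, "y": 0, "z": 0, "turn": 0, "claw": 1}
    - {"x": 0.004, "y": 0, "z": 0, "turn": 0, "claw": 1}

```text
clock: 4.63
tcp_pos: [0.5646, 0.2784, 0.1827]
orientation: [[0.974, 0.228, -0.004], [0.228, -0.974, -0.002], [-0.004, 0.001, -1.0]]
force: [-6.8, -1.2, -0.7]
gripper_width: 0.0006
finger_force: 2.7
```

Run:
```python
from h import *
st(); im=shot('scene','s2.png'); im2=shot('top','t2.png'); st()
c=lambda im,x,y:cv2.resize(im[y:y+75,x:x+100],(400,300),interpolation=cv2.INTER_CUBIC)
cv2.imwrite('pics/m2.png',np.hstack([c(im,400,160),c(im2,90,178)])[:,:,::-1])
```

```text
t4.63 [0.5646 0.2784 0.1827] head 13.18 tz [-0.004  -0.0024 -1.    ] F [-6.7696 -1.2073 -0.6774] w 0.0006 ff 2.7 j [ -22.6745   32.3347  -13.0445  107.0698   10.3745   42.0074 -118.3467]
t4.73 [0.5654 0.2786 0.1829] head 13.17 tz [-0.0027 -0.0018 -1.    ] F [-4.7571 -2.2741  0.8141] w 0.0002 ff 2.0 j [ -22.6667   32.3419  -13.0274  107.0134   10.3913   41.9729 -118.3471]
```

View pics/m2.png

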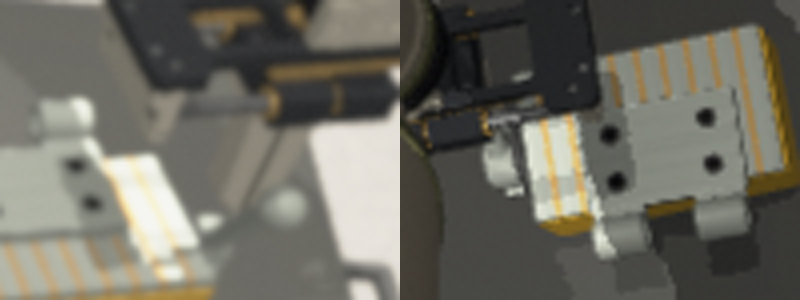

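Emit:
arm_command:
  plan:
    - {"x": 0.004, "y": 0, "z": 0, "turn": 0, "claw": 1}
    - {"x": 0.004, "y": 0, "z": 0, "turn": 0, "claw": 1}
    - {"x": 0, "y": 0, "z": 0, "turn": 0, "claw": 1}

```text
clock: 4.98
tcp_pos: [0.5722, 0.2801, 0.183]
orientation: [[0.974, 0.228, -0.005], [0.228, -0.974, -0.003], [-0.005, 0.002, -1.0]]
force: [-8.2, -2.9, 3.8]
gripper_width: 0.0004
finger_force: 4.7
```

Emit:
arm_command:
  plan:
    - {"x": 0.003, "y": 0, "z": 0, "turn": 0, "claw": 1}
    - {"x": 0, "y": 0, "z": 0, "turn": 0, "claw": 1}

```text
clock: 5.15
tcp_pos: [0.5728, 0.2802, 0.1828]
orientation: [[0.974, 0.228, -0.008], [0.228, -0.974, -0.005], [-0.009, 0.003, -1.0]]
force: [-15.6, -4.8, 8.7]
gripper_width: 0.0008
finger_force: 8.7
```

Emit:
arm_command:
  plan:
    - {"x": -0.01, "y": 0, "z": 0, "turn": 0, "claw": 1}
    - {"x": -0.02, "y": 0, "z": -0.01, "turn": 0, "claw": 1}
    - {"x": -0.03, "y": 0, "z": -0.02, "turn": 0, "claw": 1}
    - {"x": -0.02, "y": 0, "z": -0.035, "turn": 0, "claw": 1}
    - {"x": 0, "y": 0.03, "z": -0.025, "turn": 0, "claw": 0}
    - {"x": 0, "y": 0.04, "z": 0, "turn": 0, "claw": 0}
    - {"x": 0, "y": 0.04, "z": 0, "turn": 0, "claw": 0}
    - {"x": 0, "y": 0.02, "z": 0, "turn": 0, "claw": 0}
    - {"x": 0, "y": 0, "z": 0, "turn": 0, "claw": 0}
    - {"x": 0, "y": 0, "z": 0, "turn": 0, "claw": 0}

```text
clock: 5.98
tcp_pos: [0.5295, 0.1359, 0.2741]
orientation: [[0.974, 0.225, 0.002], [0.225, -0.974, 0.0], [0.002, 0.0, -1.0]]
force: [-0.1, 0.9, 0.2]
gripper_width: 0.0363
finger_force: 0.0
```

Run:
```python
from h import *
st(); cp=P('wrist'); im=shot('wrist','w3.png'); np.savez('w3.npz',K=cp[0],T=cp[1]); im2=shot('top','t3.png')
print(proj('wrist',[.5974,.2876,.174],cp),proj('top',[.5974,.2876,.174]),proj('wrist',[.510,.1695,.142],cp))
a=cv2.resize(im[0:210,70:350],(800,600),interpolation=cv2.INTER_CUBIC); b=cv2.resize(im2[178:238,90:170],(266,200),interpolation=cv2.INTER_CUBIC)
a[400:,534:]=b; cv2.imwrite('pics/m3.png',a[:,:,::-1])
```

```text
t5.98 [0.5295 0.1359 0.2741] head 13.00 tz [ 0.0019  0.0003 -1.    ] F [-0.0851  0.8952  0.1825] w 0.0363 ff 0.0 j [  -9.9361   20.5726  -13.9452  112.652     6.6395   47.4185 -104.518 ]
[89.6575 84.592 ] [104.1293 192.49  ] [232.002  215.6802]
```

View pics/m3.png

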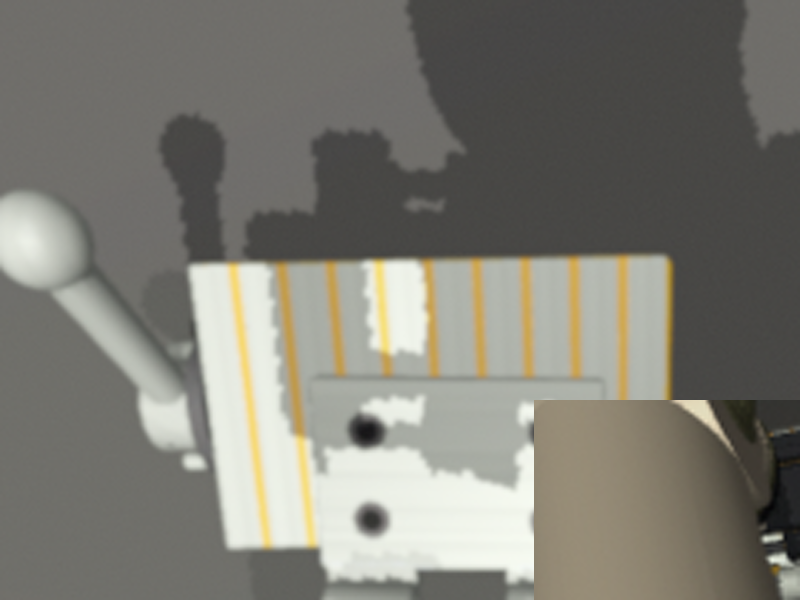

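The toggle knob is at crop (42,240), which is about pixel (85,84) against (90,85) predicted at the far stop, so it is thrown over. Next I go above the leaf with the turned gripper.

Emit:
arm_command:
  plan:
    - {"x": -0.01, "y": 0.0355, "z": 0, "turn": 0, "claw": 0}
    - {"x": -0.01, "y": 0.0355, "z": 0, "turn": 0, "claw": 0}
    - {"x": -0.01, "y": 0.0355, "z": 0, "turn": 0, "claw": 0}
    - {"x": -0.01, "y": 0.0355, "z": 0, "turn": 0, "claw": 0}
    - {"x": -0.01, "y": 0.0355, "z": 0, "turn": 0, "claw": 0}
    - {"x": -0.01, "y": 0.0355, "z": 0, "turn": 0, "claw": 0}
    - {"x": -0.01, "y": 0.0355, "z": 0, "turn": 0, "claw": 0}
    - {"x": -0.01, "y": 0.0355, "z": 0, "turn": 0, "claw": 0}
    - {"x": -0.01, "y": 0.0355, "z": 0, "turn": 0, "claw": 0}
    - {"x": 0, "y": 0, "z": 0, "turn": -0.12, "claw": 0}
    - {"x": 0, "y": 0, "z": 0, "turn": -0.12, "claw": 0}
    - {"x": 0, "y": 0, "z": 0, "turn": -0.12, "claw": 0}

```text
clock: 7.08
tcp_pos: [0.5147, -0.1936, 0.2735]
orientation: [[0.827, 0.562, 0.001], [0.562, -0.827, 0.0], [0.001, -0.0, -1.0]]
force: [0.1, -0.2, 0.6]
gripper_width: 0.0926
finger_force: 0.0
```

Emit:
arm_command:
  plan:
    - {"x": 0, "y": 0, "z": 0, "turn": -0.12, "claw": 0}
    - {"x": 0, "y": 0, "z": 0, "turn": -0.12, "claw": 0}
    - {"x": 0, "y": 0, "z": 0, "turn": -0.12, "claw": 0}
    - {"x": 0, "y": 0, "z": 0, "turn": -0.12, "claw": 0}
    - {"x": 0, "y": 0, "z": 0, "turn": -0.12, "claw": 0}
    - {"x": 0, "y": 0, "z": 0, "turn": -0.12, "claw": 0}
    - {"x": 0, "y": 0, "z": 0, "turn": -0.12, "claw": 0}
    - {"x": 0, "y": 0, "z": 0, "turn": -0.12, "claw": 0}
    - {"x": 0, "y": 0, "z": 0, "turn": -0.12, "claw": 0}
    - {"x": 0, "y": 0, "z": 0, "turn": -0.12, "claw": 0}
    - {"x": 0, "y": 0, "z": 0, "turn": -0.12, "claw": 0}
    - {"x": 0, "y": 0, "z": 0, "turn": -0.12, "claw": 0}

```text
clock: 8.08
tcp_pos: [0.5148, -0.1928, 0.2736]
orientation: [[-0.451, 0.893, 0.001], [0.893, 0.451, 0.001], [0.0, 0.001, -1.0]]
force: [-0.6, -0.3, -0.4]
gripper_width: 0.0929
finger_force: 0.0
```

Emit:
arm_command:
  plan:
    - {"x": 0, "y": 0, "z": 0, "turn": -0.12, "claw": 0}
    - {"x": 0, "y": 0, "z": 0, "turn": -0.12, "claw": 0}
    - {"x": 0, "y": 0, "z": 0, "turn": 0, "claw": 0}
    - {"x": 0, "y": 0, "z": 0, "turn": 0, "claw": 0}

```text
clock: 8.42
tcp_pos: [0.5144, -0.1934, 0.2735]
orientation: [[-0.642, 0.767, 0.0], [0.767, 0.642, 0.001], [0.0, 0.001, -1.0]]
force: [-0.2, -0.9, -0.9]
gripper_width: 0.0932
finger_force: 0.0
```

Run:
```python
from h import *
cp=P('wrist'); im=shot('wrist','w4.png'); np.savez('w4.npz',K=cp[0],T=cp[1])
print(proj('wrist',[.515,-.1975,.134],cp),proj('wrist',[.546,-.1705,.082],cp))
to([.515,-.1975,.121],131.4)
cv2.imwrite('pics/m4.png',cv2.resize(im[130:340,130:410],(800,600),interpolation=cv2.INTER_CUBIC)[:,:,::-1])
```

```text
[268.6693 205.2262] [306.1548 190.7755]
t8.47 [ 0.5143 -0.1937  0.2735] head 129.89 tz [ 0.0003  0.0005 -1.    ] F [ 0.5644  0.8008 -0.1003] w 0.0928 ff 0.0 j [ 43.2139  24.4661 -39.3366 111.1967  19.6752  51.0952  33.7336]
tool delta [-0.0034 -0.002   0.1525] turn -1.505978327225165
```

View pics/m4.png

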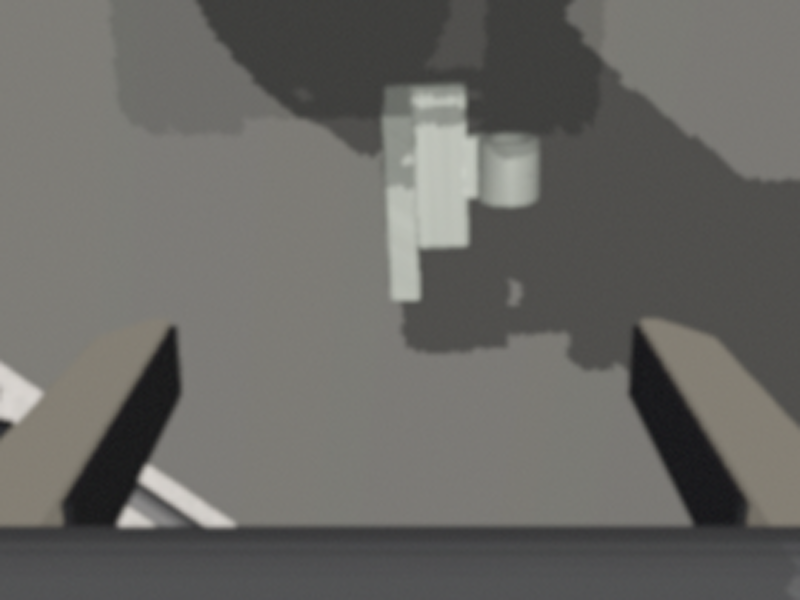

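Run:
```python
from h import *
w=np.load('w4.npz'); cp=(w['K'],w['T']); s=2.857
f=lambda m,h:onz('wrist',((m[0]+.5)/s-.5+130,(m[1]+.5)/s-.5+130),h,cp)
A=f((399,88),.134);B=f((405,300),.134)
print('flange',A,B,(A+B)/2,np.linalg.norm(A-B)); d=A-B; print('heading xaxis',np.degrees(np.arctan2(d[1],d[0]))-90)
print('L/R edges',f((386,194),.134),f((417,194),.134))
print('foot outer',f((466,86),.078),f((468,246),.078),'knuckle',f((510,170),.094))
u,v=proj('top',(A+B)/2); print('top px',u,v,'mosaic',(u-285)/.15,(v-210)/.15+300)
```

```text
flange [ 0.4883 -0.1645  0.134 ] [ 0.5363 -0.2189  0.134 ] [ 0.5123 -0.1917  0.134 ] 0.07245079530854198
heading xaxis 41.40056065726415
L/R edges [ 0.5074 -0.1941  0.134 ] [ 0.5152 -0.1875  0.134 ]
foot outer [ 0.5127 -0.1544  0.078 ] [ 0.5556 -0.2024  0.078 ] knuckle [ 0.5435 -0.1664  0.094 ]
top px 314.43786917383653 238.032501957243 mosaic 196.25246115891022 486.88334638162
```

Emit:
arm_command:
  plan:
    - {"x": -0.0016, "y": 0, "z": 0.03, "turn": -0.026, "claw": 0}
    - {"x": 0, "y": 0, "z": 0.03, "turn": 0, "claw": 0}
    - {"x": 0, "y": 0, "z": 0.03, "turn": 0, "claw": 0}
    - {"x": 0, "y": 0, "z": 0.03, "turn": 0, "claw": 0}
    - {"x": 0, "y": 0, "z": 0.018, "turn": 0, "claw": 0}
    - {"x": 0, "y": 0, "z": 0.0095, "turn": 0, "claw": 0}
    - {"x": 0, "y": 0, "z": 0, "turn": 0, "claw": 0}
    - {"x": 0, "y": 0, "z": 0, "turn": 0, "claw": 0}

```text
clock: 9.13
tcp_pos: [0.5153, -0.1953, 0.1264]
orientation: [[-0.663, 0.749, -0.0], [0.749, 0.663, 0.0], [0.0, 0.0, -1.0]]
force: [0.1, -0.3, -0.7]
gripper_width: 0.093
finger_force: 0.0
```

Emit:
arm_command:
  plan:
    - {"x": 0, "y": 0, "z": 0, "turn": 0, "claw": 0.6}
    - {"x": 0, "y": 0, "z": 0, "turn": 0, "claw": 0.7}
    - {"x": 0, "y": 0, "z": 0, "turn": 0, "claw": 0.8}
    - {"x": 0, "y": 0, "z": 0, "turn": 0, "claw": 0.85}
    - {"x": 0, "y": 0, "z": 0, "turn": 0, "claw": 0.9}
    - {"x": 0, "y": 0, "z": 0, "turn": 0, "claw": 0.95}
    - {"x": 0, "y": 0, "z": 0, "turn": 0, "claw": 1}
    - {"x": 0, "y": 0, "z": 0, "turn": 0, "claw": 1}
    - {"x": 0, "y": 0, "z": 0, "turn": 0, "claw": 1}
    - {"x": 0, "y": 0, "z": 0, "turn": 0, "claw": 1}
  squeeze: 40

```text
clock: 9.97
tcp_pos: [0.5148, -0.1958, 0.126]
orientation: [[-0.663, 0.748, -0.0], [0.748, 0.663, 0.0], [0.0, -0.0, -1.0]]
force: [-0.1, -0.7, -0.1]
gripper_width: 0.0311
finger_force: 0.0
```

Emit:
arm_command:
  plan:
    - {"x": 0, "y": 0, "z": 0, "turn": 0, "claw": 1}
    - {"x": 0, "y": 0, "z": 0, "turn": 0, "claw": 1}
    - {"x": 0, "y": 0, "z": 0, "turn": 0, "claw": 1}
    - {"x": 0, "y": 0, "z": 0, "turn": 0, "claw": 1}
    - {"x": 0, "y": 0, "z": 0, "turn": 0, "claw": 1}
    - {"x": 0, "y": 0, "z": 0, "turn": 0, "claw": 1}
  squeeze: 50

```text
clock: 10.47
tcp_pos: [0.5149, -0.1957, 0.1261]
orientation: [[-0.663, 0.748, 0.0], [0.748, 0.663, 0.0], [0.0, 0.0, -1.0]]
force: [0.4, 0.6, -0.5]
gripper_width: 0.0097
finger_force: 50.0
```

Emit:
arm_command:
  plan:
    - {"x": 0, "y": 0, "z": -0.01, "turn": 0, "claw": 1}
    - {"x": 0, "y": 0, "z": -0.015, "turn": 0, "claw": 1}
    - {"x": 0, "y": 0, "z": -0.025, "turn": 0, "claw": 1}
    - {"x": 0, "y": 0, "z": -0.025, "turn": 0, "claw": 1}
    - {"x": 0, "y": 0, "z": -0.025, "turn": 0, "claw": 1}
    - {"x": 0, "y": 0, "z": -0.02, "turn": 0, "claw": 1}
    - {"x": 0, "y": 0, "z": 0, "turn": 0, "claw": 1}
    - {"x": 0, "y": 0, "z": 0, "turn": 0, "claw": 1}

```text
clock: 11.13
tcp_pos: [0.5146, -0.1961, 0.2466]
orientation: [[-0.663, 0.749, 0.001], [0.749, 0.663, -0.001], [-0.001, 0.0, -1.0]]
force: [-1.0, -0.1, -5.5]
gripper_width: 0.0099
finger_force: 50.0
```

Run:
```python
from h import *
cp=P('wrist'); im=shot('wrist','w5.png'); np.savez('w5.npz',K=cp[0],T=cp[1]); im2=shot('scene','s5.png')
s=st()
a=cv2.resize(im[130:340,130:410],(800,600),interpolation=cv2.INTER_CUBIC)
p=s['tcp_pos']; u,v=proj('scene',p-[0,0,.03]); u=int(u)-30;v=int(v)-22
print(u,v)
a[:225,:300]=cv2.resize(im2[v:v+45,u:u+60],(300,225),interpolation=cv2.INTER_CUBIC)
cv2.imwrite('pics/m5.png',a[:,:,::-1])
```

```text
t11.23 [ 0.5137 -0.1959  0.2448] head 131.53 tz [-0.0022  0.0003 -1.    ] F [-0.0335  0.1852 -4.5401] w 0.0095 ff 50.0 j [ 42.6615  26.5224 -38.787  112.9213  22.0623  48.1276  33.2965]
206 130
```

View pics/m5.png

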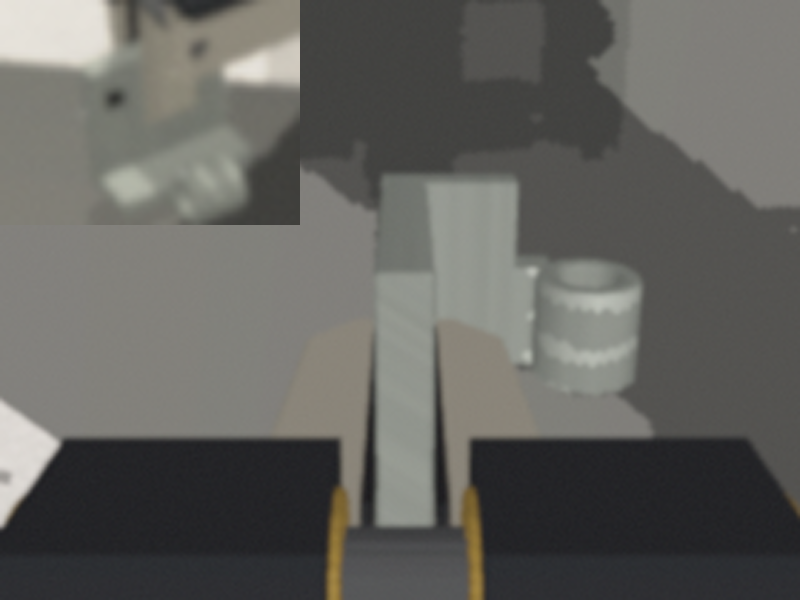

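```bash
cat > fit.py <<'E'
from h import *
from scipy.optimize import least_squares
from scipy.spatial.transform import Rotation as Ro
w=np.load('w5.npz'); K,T=w['K'],w['T']; s=monitor.observe()
# camera in tool frame using pose at picture time (T from params; pose read from same instant)
pts=np.array([[-46,32,52],[-36,32,52],[-46,32,-12],[-16,32,-4],[0,12,0],[0,-12,12],[-11.5,0,4],[11.5,0,4]])/1000.
uv=(np.array([[376,272],[434,272],[382,178],[518,183],[591,277],[588,392],[537,330],[639,330]])+.5)/2.857-.5+130
use=np.ones((8,2)); use[6:,1]=0
p0=s['tcp_pos']; R0=np.array(s['orientation']); L0=np.column_stack([R0[:,1],R0[:,0],-R0[:,2]])
def model(q):
    R=L0@Ro.from_rotvec(q[3:]).as_matrix(); c=p0+L0@(np.array([.041,0,-.044])+q[:3])
    return np.array([proj('',c+R@x,(K,T)) for x in pts])
f=lambda q:np.r_[((model(q)-uv)*use).ravel(),q[:3]/.004,q[3:]/.015]
r=least_squares(f,np.zeros(6)); print('dpos mm',r.x[:3]*1e3,'rot deg',np.degrees(r.x[3:])); print((model(r.x)-uv)*use); print(((model(r.x*0)-uv)*use))
E
python3 fit.py
```

```text
dpos mm [ 1.1449 -1.8697 -0.9393] rot deg [-0.2745 -0.2225  0.1016]
[[-0.4902  0.1186]
 [ 0.6024  0.0749]
 [ 0.7439 -0.8093]
 [-0.3054  0.4177]
 [-1.4097 -1.031 ]
 [ 1.1806  1.0433]
 [-0.1858  0.    ]
 [-0.2278  0.    ]]
[[-2.536  -2.3508]
 [-1.1892 -2.3885]
 [-1.0422 -3.2742]
 [-1.7106 -2.0233]
 [-2.6782 -3.1997]
 [-0.1406 -0.8532]
 [-1.6021 -0.    ]
 [-1.4154 -0.    ]]
```

Emit:
arm_command:
  plan:
    - {"x": 0.02, "y": 0.014, "z": 0, "turn": 0, "claw": 1}
    - {"x": 0.033, "y": 0.0225, "z": 0, "turn": 0, "claw": 1}
    - {"x": 0.033, "y": 0.0225, "z": 0, "turn": 0, "claw": 1}
    - {"x": 0.033, "y": 0.0225, "z": 0, "turn": 0, "claw": 1}
    - {"x": 0.033, "y": 0.0225, "z": 0, "turn": 0, "claw": 1}
    - {"x": 0.033, "y": 0.0225, "z": 0, "turn": 0, "claw": 1}
    - {"x": 0.033, "y": 0.0225, "z": 0, "turn": 0, "claw": 1}
    - {"x": 0.033, "y": 0.0225, "z": 0, "turn": 0, "claw": 1}
    - {"x": 0.028, "y": 0.019, "z": 0, "turn": 0, "claw": 1}
    - {"x": 0.019, "y": 0.013, "z": 0, "turn": 0, "claw": 1}

```text
clock: 12.07
tcp_pos: [0.4679, 0.1657, 0.2449]
orientation: [[-0.666, 0.746, -0.002], [0.746, 0.666, 0.001], [0.002, -0.001, -1.0]]
force: [0.6, 0.2, -4.5]
gripper_width: 0.0099
finger_force: 50.0
```

Emit:
arm_command:
  plan:
    - {"x": 0, "y": 0, "z": 0, "turn": 0.07, "claw": 1}
    - {"x": 0, "y": 0, "z": 0, "turn": 0.1, "claw": 1}
    - {"x": 0, "y": 0, "z": 0, "turn": 0.1, "claw": 1}
    - {"x": 0, "y": 0, "z": 0, "turn": 0.1, "claw": 1}
    - {"x": 0, "y": 0, "z": 0, "turn": 0.08, "claw": 1}
    - {"x": 0, "y": 0, "z": 0, "turn": 0.05, "claw": 1}
    - {"x": 0, "y": 0, "z": 0, "turn": 0, "claw": 1}
    - {"x": 0, "y": 0, "z": 0, "turn": 0, "claw": 1}

```text
clock: 12.73
tcp_pos: [0.4689, 0.1621, 0.245]
orientation: [[-0.225, 0.974, -0.002], [0.974, 0.225, -0.001], [-0.0, -0.002, -1.0]]
force: [-0.4, 0.4, -4.5]
gripper_width: 0.0095
finger_force: 50.0
```

Run:
```python
from h import *
to([.4686,.1622,.215],102.7)
```

```text
t12.73 [0.4689 0.1621 0.245 ] head 103.03 tz [-0.0022 -0.0008 -1.    ] F [-0.4296  0.4452 -4.5034] w 0.0095 ff 50.0 j [ -0.102   21.6203 -33.6962 119.4764  17.168   43.7086 -31.484 ]
tool delta [ 0.0002 -0.0002  0.03  ] turn 0.32890273272852255
```

Emit:
arm_command:
  plan:
    - {"x": 0, "y": 0, "z": 0.015, "turn": 0.006, "claw": 1}
    - {"x": 0, "y": 0, "z": 0.01, "turn": 0, "claw": 1}
    - {"x": 0, "y": 0, "z": 0.005, "turn": 0, "claw": 1}
    - {"x": 0, "y": 0, "z": 0, "turn": 0, "claw": 1}
    - {"x": 0, "y": 0, "z": 0, "turn": 0, "claw": 1}
    - {"x": 0, "y": 0, "z": 0, "turn": 0, "claw": 1}

```text
clock: 13.23
tcp_pos: [0.4697, 0.1624, 0.2163]
orientation: [[-0.218, 0.976, 0.0], [0.976, 0.218, 0.0], [0.0, 0.0, -1.0]]
force: [0.6, -0.2, -5.1]
gripper_width: 0.0098
finger_force: 50.0
```

Run:
```python
from h import *
s=st(); cp=P('wrist'); im=shot('wrist','w6.png'); np.savez('w6.npz',K=cp[0],T=cp[1],p=s['tcp_pos'],R=s['orientation']); im2=shot('scene','s6.png'); im3=shot('top','t6.png'); st()
for p in ([.510,.1695,.142],[.4686,.162,.223],[.510,.1695,.17]): print(proj('wrist',p,cp),proj('scene',p),proj('top',p))
a=np.zeros((600,800,3),np.uint8)
a[:360]=cv2.resize(im[150:276,200:480],(800,360),interpolation=cv2.INTER_CUBIC)
a[360:,:400]=cv2.resize(im2[170:218,370:450],(400,240),interpolation=cv2.INTER_CUBIC)
a[360:,400:]=cv2.resize(im3[210:258,105:185],(400,240),interpolation=cv2.INTER_CUBIC)
cv2.imwrite('pics/m6.png',a[:,:,::-1])
```

```text
t13.23 [0.4697 0.1624 0.2163] head 102.58 tz [ 0.0001  0.0002 -1.    ] F [ 0.6392 -0.1701 -5.0764] w 0.0098 ff 50.0 j [ -1.6328  23.7968 -32.1936 121.2911  19.5687  39.9033 -34.2493]
t13.38 [0.4698 0.1623 0.2165] head 102.55 tz [ 0.0007  0.0003 -1.    ] F [-0.2611 -0.1209 -4.8768] w 0.0096 ff 50.0 j [ -1.6297  23.765  -32.1871 121.2947  19.5714  39.8905 -34.2691]
[326.2693 228.7234] [401.3578 190.7564] [156.8332 234.2869]
[268.8923 285.6213] [404.9325 150.2307] [150.6924 248.502 ]
[333.495  244.2612] [404.299  181.6657] [154.1149 232.5503]
```

View pics/m6.png

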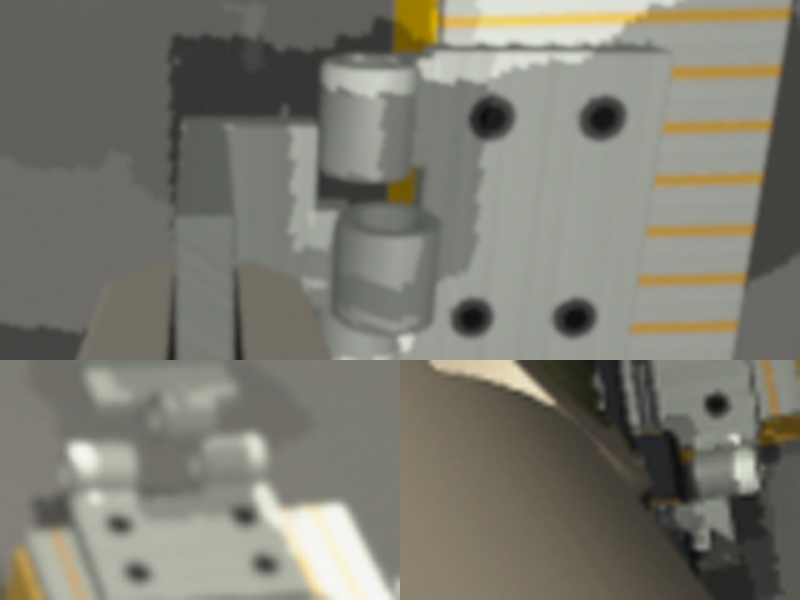

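```bash
cat > fit6.py <<'E'
from h import *
from scipy.optimize import least_squares
w=np.load('w6.npz'); cp=(w['K'],w['T']); p0=w['p']
px=lambda m:(np.array(m)+.5)/2.857-.5+[200,150]
def fr(h): c,s=np.cos(h),np.sin(h); return np.array([[c,-s,0],[s,c,0],[0,0,1.]])
pr=lambda c,h,x:proj('',c+fr(h)@np.array(x)/1000,cp)
# jamb: x,y,yaw,hx
def fj(q,z=.142):
    c=np.r_[q[:2],z]; h=q[2]; r=[]
    for sx,sy,m in [(-1,1,(491,118)),(1,1,(602,118)),(-1,-1,(471,318)),(1,-1,(574,318))]: r+=list(pr(c,h,(q[3]+13.7*sx,28.1*sy,-2))-px(m))
    r+=list(pr(c,h,(76,45,-2))-px((669,50)))+list(pr(c,h,(0,15,12))-px((368,182)))
    r+=[(pr(c,h,(0,29,4))-px((368,120)))[0]]
    return np.array(r)
j=least_squares(fj,[.51,.1695,.22,46]); print('jamb',j.x,np.degrees(j.x[2])); print(j.fun)
def fl(q):
    c=np.r_[q[:3]]; h=q[3]
    r=[pr(c,h,a)-px(m) for a,m in [((-46,32,52),(177,215)),((-36,32,52),(234,215)),((-46,32,-12),(182,119)),((0,12,0),(388,220)),((0,-12,12),(382,333))]]
    return np.r_[np.ravel(r),(pr(c,h,(0,0,4))-px((384,280)))[0],(q[2]-(p0[2]-.044))/.0015]
l=least_squares(fl,[.51,.17,p0[2]-.044,.22]); print('leaf',l.x,np.degrees(l.x[3])); print(l.fun)
d=l.x[:2]-j.x[:2]; print('leaf minus jamb in jamb frame mm',fr(j.x[2])[:2,:2].T@d*1e3, 'yaw diff',np.degrees(l.x[3]-j.x[2]),'z above tcp',l.x[2]-p0[2])
E
python3 fit6.py
```

```text
jamb [ 0.5085  0.1699  0.2162 46.909 ] 12.389398741242594
[ 0.4466 -0.3857 -0.4944 -0.2993  0.3933 -0.0904 -0.3402 -0.0142  1.0122
  0.3515 -0.0613  0.4768 -0.9465]
leaf [0.5095 0.1701 0.1699 0.2056] 11.780338106251822
[-1.1908 -0.4277  0.3325 -0.1659  0.3126 -0.7544 -1.1529 -0.5651  1.8901
  2.2763  0.1054 -1.6358]
leaf minus jamb in jamb frame mm [ 1.0635 -0.0147] yaw diff -0.6090606349907735 z above tcp -0.04645366249693916
```

Emit:
arm_command:
  plan:
    - {"x": 0, "y": -0.001, "z": 0.005, "turn": 0, "claw": 1}
    - {"x": 0, "y": 0, "z": 0.005, "turn": 0, "claw": 1}
    - {"x": 0, "y": 0, "z": 0.004, "turn": 0, "claw": 1}
    - {"x": 0, "y": 0, "z": 0, "turn": 0, "claw": 1}
    - {"x": 0, "y": 0, "z": 0, "turn": 0, "claw": 1}

```text
clock: 13.8
tcp_pos: [0.4683, 0.162, 0.2017]
orientation: [[-0.217, 0.976, -0.001], [0.976, 0.217, -0.0], [-0.0, -0.001, -1.0]]
force: [0.2, 0.5, -4.5]
gripper_width: 0.0095
finger_force: 50.0
```

Emit:
arm_command:
  plan:
    - {"x": 0, "y": 0, "z": 0.004, "turn": 0, "claw": 1}
    - {"x": 0, "y": 0, "z": 0.004, "turn": 0, "claw": 1}
    - {"x": 0, "y": 0, "z": 0.004, "turn": 0, "claw": 1}
    - {"x": 0, "y": 0, "z": 0.003, "turn": 0, "claw": 1}
    - {"x": 0, "y": 0, "z": 0, "turn": 0, "claw": 1}
    - {"x": 0, "y": 0, "z": 0, "turn": 0, "claw": 1}
    - {"x": 0, "y": 0, "z": 0, "turn": 0, "claw": 1}

```text
clock: 14.38
tcp_pos: [0.4686, 0.1621, 0.1871]
orientation: [[-0.217, 0.976, -0.0], [0.976, 0.217, 0.0], [0.0, -0.0, -1.0]]
force: [0.1, -0.4, -4.7]
gripper_width: 0.0097
finger_force: 50.0
```

Run:
```python
from h import *
s=st(); cp=P('wrist'); im=shot('wrist','w7.png'); np.savez('w7.npz',K=cp[0],T=cp[1],p=s['tcp_pos'],R=s['orientation']); im2=shot('scene','s7.png'); st()
a=np.zeros((600,800,3),np.uint8)
a[:360]=cv2.resize(im[150:276,200:480],(800,360),interpolation=cv2.INTER_CUBIC)
a[360:,:400]=cv2.resize(im2[170:218,370:450],(400,240),interpolation=cv2.INTER_CUBIC)
a[360:,400:]=cv2.resize(im[205:265,290:390],(400,240),interpolation=cv2.INTER_CUBIC)
cv2.imwrite('pics/m7.png',a[:,:,::-1])
```

```text
t14.38 [0.4686 0.1621 0.1871] head 102.55 tz [-0.  0. -1.] F [ 0.0899 -0.4345 -4.7017] w 0.0097 ff 50.0 j [ -3.3385  26.0562 -30.3981 123.1259  22.1711  36.0765 -36.8065]
t14.48 [0.4687 0.1621 0.1872] head 102.54 tz [ 0.0002  0.0001 -1.    ] F [-0.8866 -0.3046 -4.6464] w 0.0100 ff 50.0 j [ -3.3303  26.0441 -30.4027 123.125   22.1724  36.0745 -36.8109]
```

View pics/m7.png

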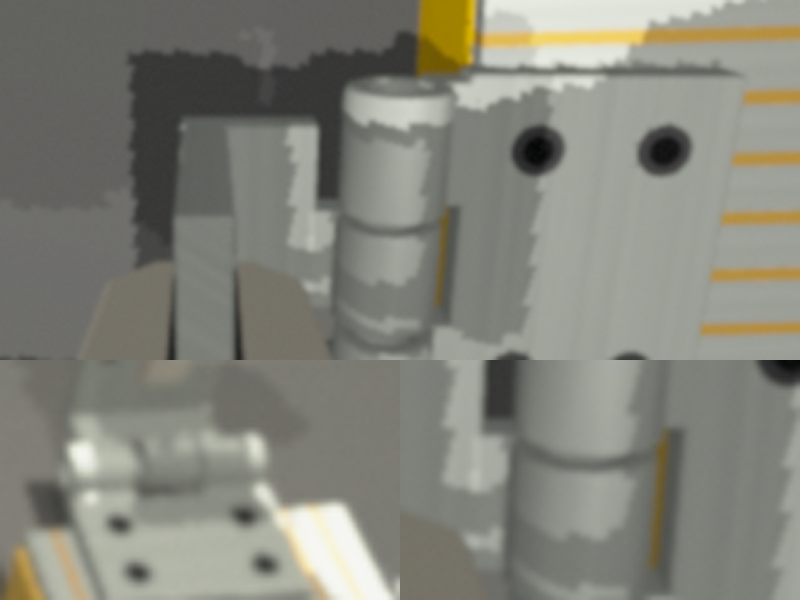

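The wrist view shows the leaf knuckle in the gap, with seams at rows ~232 and ~347. The three knuckles line up in the scene view too, and no contact force shows. One numeric check before I hand in.

Run:
```python
from h import *
from scipy.optimize import least_squares
w=np.load('w7.npz'); cp=(w['K'],w['T']); p0=w['p']
px=lambda m:(np.array(m)+.5)/2.857-.5+[200,150]
def fr(h): c,s=np.cos(h),np.sin(h); return np.array([[c,-s,0],[s,c,0],[0,0,1.]])
pr=lambda c,h,x:proj('',c+fr(h)@np.array(x)/1000,cp)
def fit(P,A,z):
    def f(q):
        c=np.r_[q[:2],z]; return np.r_[np.ravel([pr(c,q[2],a)-px(m) for a,m in P]),[(pr(c,q[2],a)-px(m))[0] for a,m in A]]
    r=least_squares(f,[.51,.17,.21]); print(r.x,np.degrees(r.x[2]),r.fun); return r.x
j=fit([((32.7,28.1,-2),(538,150)),((60.1,28.1,-2),(664,150)),((76,45,-2),(742,74)),((0,15,12),(393,229))],[((0,30,4),(397,150))],.142)
for z in (.141,.143):
    l=fit([((-46,32,52),(176,215)),((-36,32,52),(233,215)),((-46,32,-12),(182,119)),((0,-12,12),(388,345))],[((0,0,4),(389,280))],z)
    print('rel mm',fr(j[2])[:2,:2].T@(l-j)[:2]*1e3,np.degrees(l[2]-j[2]))
# scene profile: centre rows of knuckles
g=cv2.cvtColor(cv2.imread('pics/s7.png'),cv2.COLOR_BGR2GRAY).astype(int)
for n,c in (('L',390),('M',403),('R',415)): print(n,g[180:202,c-1:c+2].mean(1).astype(int))
```

```text
[0.5087 0.1696 0.2204] 12.629066764234524 [-0.6572 -0.0034 -1.4215 -0.0928  1.1469  0.1554  1.7291 -0.0832 -0.8861]
[0.5086 0.1695 0.2046] 11.72219880503754 [-0.5174  0.3687  1.0416  0.6449  0.5555 -0.2467  0.0803 -1.2463 -1.3473]
rel mm [-0.0771 -0.0373] -0.9068679591969838
[0.5083 0.1701 0.2009] 11.508376357840714 [-0.8502  0.269   1.0325  0.6258  0.3566 -0.6783  0.3837 -0.5885 -0.9915]
rel mm [-0.2764  0.5977] -1.1206904063938108
L [127 140 149 155 161 168 174 180 187 192 192 187 175 161 147 149 170 186
 186 181 174 165]
M [132 140 141 141 141 142 145 146 146 143 140 134 129 122 113 101 103 124
 137 139 140 141]
R [109 109 110 112 127 153 174 176 162 150 141 136 130 126 128 134 139 140
 136 129 125 135]
```

```bash
python3 -c "
from h import *
st(); print(ticket.finish_job())"
```

```text
t14.48 [0.4687 0.1621 0.1872] head 102.54 tz [ 0.0002  0.0001 -1.    ] F [-0.8866 -0.3046 -4.6464] w 0.0100 ff 50.0 j [ -3.3303  26.0441 -30.4027 123.125   22.1724  36.0745 -36.8109]
the job is handed in; nothing more can be done
None
```

I handed the job in at 14.5 s with the toggle at its far stop and the gripper holding the angle leaf's knuckle in the jamb gap; the last fit put it within about 1 mm sideways, 1–2 mm in height and 1° in angle, with no contact force seen, and no verdict came back.

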